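# Push the carrier plate out to its line for the transfer fork

## Task

Push the blue carrier plate along the top of the grey stage, with the fingers and without pinching or lifting it, until its yellow-marked end sticks out over the stage's front edge above the fork and the yellow line lies right along that edge. Then press the green ready button on the console fully down and let it go. Leave everything else where it stands, and do not press the button before the plate is set.

Things in the scene. Friction and masses are not known exactly. Their poses are not given: they have to be found in the camera images.
- stage: Fixed grey block, 300 mm (x) by 320 mm (y) by 50 mm high, flat bare top. Origin: centre of its underside, on the bench. Its x axis points to its front edge, the upper edge at x = +150 mm, beyond which a steel transfer fork waits: two prongs (top 25 mm above the bench) and, from 245 mm on, its low carriage (up to 35 mm high). The fork is fixed to the stage. The stage stands at any yaw within 0.45 rad.
- stage_edge (a point): Middle of the stage's front edge, at the height of its top (50 mm above the bench); axes as the stage's.
- plate: Loose flat blue metal plate, 140 mm (its x) by 120 mm (its y) by 6 mm thick, 190 to 380 g, lying on the stage's top, wholly on it at the start, at most 0.25 rad askew to the stage. Origin: centre of its underside. Its x axis points to its front end, the end with the yellow line, which faces the stage's front edge. Only friction holds it; it has no rails.
- plate_line (a point): Middle of the yellow line on the plate's upper face: a straight line 5 mm wide across the whole width of the plate (along its y), centred 40 mm from its front end, so 30 mm ahead of its centre.
- console: Fixed white box, 100 x 100 x 50 mm high, with the green button in the middle of its top. Origin: centre of its underside. It stands to the left or to the right of the stage.
- ready_top (a point): Centre of the top of the green button (32 mm across, in a black housing), which points up and is pressed straight down.
- ready (a joint): Travel of the green button: 0 up, 0.006 m fully down; a spring pushes back with up to 5 N and returns it.
- gauge_box: Fixed grey box, 120 x 100 x 75 mm high, on the other side of the stage from the console. Origin: centre of its underside. Leave alone.
- fitting: Loose brass hex fitting, 28 mm across, 30 mm high, standing on the stage near its left (+y) side. Origin: centre of its underside. Leave alone.
- cap: Loose red cap, 30 mm across, 30 mm high, standing on the stage near its right (-y) side. Origin: centre of its underside. Leave alone.
- clamp_ring: Loose steel ring, 64 mm across, 16 mm high, lying on the bench. Origin: centre of its underside. Leave alone.
- wrench: Loose steel wrench, some 180 mm long, lying flat on the bench. Origin: near its middle, on the bench. Leave alone.
- flask: Loose black flask, 68 mm across, 190 mm high, standing on the bench, beyond the box on that side. Origin: centre of its underside. Leave alone.
- jar: Loose glass jar, 60 mm across, 75 mm high, standing on the bench, beyond the box on that side. Origin: centre of its underside. Leave alone.
Things that resemble listed ones, but are neither listed nor needed, are in the scene too. What is shaped like the console but turquoise is not meant.

How it is judged (in metres and radians):
On the way, in this order (a step that is already met when the one before it is completed fails the run):
1. the plate lies flat on the stage with its yellow line along the front edge (within 6 mm and 0.10 rad), at rest (x of plate_line in the frame of stage_edge between -0.006 and 0.006 m and angle between the x axis of plate and the x axis of stage, either way round below 0.1 rad and height (world z) of plate between 0.046 and 0.054 m and linear speed of plate below 0.01 m/s), for 0.3 s.
2. the green button is pressed fully down (value of joint ready above 0.0045 m), for 0.05 s.
At the end, for the whole second after the job is handed in: The plate lies flat and at rest on the stage, its yellow line within 6 mm of the front edge and square to within 0.10 rad (about 6 degrees), its front end sticking out; the button has been pressed at least 4.5 mm after that and let go; the bystanders stand within 15 mm of where they stood (all of step 1 and angle between plate's own z axis and vertical below 0.04 rad and value of joint ready below 0.002 m); the robot touches nothing.
It fails at once if the plate is lifted (8 mm or more off the stage) or carried (z of plate in the frame of stage above 0.058 m).
It fails at once if the plate is tipped (more than 0.10 rad) or falls off the stage (angle between plate's own z axis and vertical above 0.1 rad or height (world z) of plate below 0.035 m).
It fails at once if the button is pressed (3 mm or more) while the plate's line is not at the edge (value of joint ready above 0.003 m and not (x of plate_line in the frame of stage_edge between -0.006 and 0.006 m and angle between the x axis of plate and the x axis of stage, either way round below 0.1 rad and height (world z) of plate between 0.046 and 0.054 m)).
It fails at once if a bystander (fitting, cap, ring, flask, wrench or jar) is moved by more than 15 mm or knocked over (distance of any of fitting, cap, clamp_ring, flask, wrench, jar from where it was at the start of the episode above 0.015 m or angle between any of fitting, cap, clamp_ring, flask, wrench, jar's own z axis and vertical above 0.3 rad).
It also fails if it takes over 51 s, if anything falls off the work surface, if the arm or the gripper's body presses on something with over 40 N, if the wrist force passes 120 N, or if a joint passes its speed limit or range.

## Robot

A 6-joint arm with a two-finger parallel gripper is mounted at the origin on the work surface. World frame = base frame: x ahead of the robot, y to its left, z up, the work surface at z = 0. Lengths are in mm, angles in rad, forces in N, time in s.
With the tool pointing down it reaches from about 250 to 800 mm from the base axis. Payload 8.5 kg.
Tool frame: the origin (TCP) lies on the centre line of the jaws, within the pads' length; the fingertips stand 17 mm ahead of it and the grasp point (between the pads) lies 2 mm behind it (r.tip_reach is the distance from the TCP to the fingertips, in mm); x points along the fingers, z is the direction in which the jaws open and shut, and the axes are right-handed (so a half turn about x gives the same grasp; the last joint's range is limited). The gripper opens to 85 mm and grips with 20 to 120 N. Pads are 22 mm wide; open, the fingers measure 114 mm over their backs; the gripper's body (76 mm by 85 mm) begins 54 mm behind the grasp point. The pads swing forward as they close: fully open they stand 13 mm farther back than shut.
Start: joints at [1.167, 0.238, -0.013, 1.319, 0, 1.571], TCP at [206.262, 482.739, 248.276] pointing down, gripper open.
Joint ranges: [-2.66, 2.66], [-1.03, 1.9], [-1.14, 1.46], [-1.82, 2.27], [-1.45, 1.34], [-3.14, 3.14]. Speed limits (rad/s): [2.22, 2.22, 2.79, 3.14, 3.14, 3.14].

## Interface

Orientations are given as a 3x3 rotation matrix whose columns are the frame's x, y, z axes.
In Python, from cell import monitor, cams, workorder, r gives the robot as it stands.
- The arm moves only by the tool jog_arm, never from a script. Its argument "motion" is a list of rows, each an object with "dp": the shift along the world's x, y, z in mm, a list of three; "twist": the turn about the world's z in degrees. In form: [{"dp": [dx, dy, dz], "twist": twist}, ...]. A call has 1 to 5 rows; each row shifts and turns the commanded pose from where the row before left it; what a row does not reach is not made up. A row lasts 1/8 s, in which the tool goes at most 62.5 mm and 10.7 degrees, less where a joint would pass 70% of its speed; a pose out of reach is approached as far as the arm can. A call is refused whole if a number of a shift passes 62.5 or a number of a turn 10.7, either way. A call with a gripper value outside its range is refused whole. "fingers" is the closure, from 0 (fully open) to 1 (shut), set as the call begins (left out, the last holds). The fingers move at their own pace and stop on an object; "grip_force" is the grip in N (left out, the last holds). Time passes only in rows, so rows that do not move let the fingers close. It gives the time, the measured TCP pose, the force and the opening at its end, in the units of the state.
- monitor.read_state(): the state, without advancing time (a new reading comes with each control period).
- cams.get_image(name): name is "scene" or "top"; returns (picture, depth): 420x560x3 uint8, blue, green, red; 420x560 float32, mm along the optical axis (not along the pixel's ray), 0 where there is no reading.
- cams.get_calibration(name): a dict with "vertical_fov" (degrees; the focal length in pixels is half the picture's height over the tangent of half this angle, whatever the lens; pixels are square), "cx", "cy" (the principal point, pixels), "pose" (4x4, takes a point from camera to world coordinates). Camera axes: x right, y down, z forward; pixel columns grow to the right and rows downward; lengths in mm; the calibration is good to about 2 mm. A picture is of the moment at which its call begins. get_calibration takes no time and is no camera call.
- workorder.finish_job(): hands the job in, once; it reports no verdict.
Trained networks look in the newest picture that a camera, given by its name, has taken for a name from the list of things; names that differ only in an ending like _2 or _b are one class to them, and where a whole thing is asked for, a point or a joint stands for the part that bears it (a point fixed in the world has none). Each returns a list of dicts, best first, with "conf" (0 to 1); they miss things now and then, are a little off and sometimes report something else, mostly with a low value. They report only what shows in the picture. A call takes as long as a camera call. They do not tell look-alikes from the thing itself.
- cams.boxes_of(label, camera): "centre" ([column, row] in pixels, amid what is visible of it).
- cams.masks_of(label, camera): "mask" (420x560 bool, what is visible of it) and "centre" ([column, row] in pixels, amid what is visible of it).
- cams.landmark_of(label, camera): "centre" ([column, row] in pixels: a listed point, or the origin of a listed thing).
The state is a dict: "clock": time; "qpos": joint angles; "joint_vel": joint speeds; "joint_efforts": joint torques, N m; "tcp_pos": TCP position; "tool_rot": TCP orientation; "wrist_force": force on the tool from outside, world axes, zero at the start; "torque": the same for the moment, N m; "width": finger opening in mm.
Only numpy, scipy, OpenCV 4.12 (cv2) and the standard library are available. Lean on these libraries where they do the work, as an engineer would, in place of code of your own. Each camera call takes 0.05 s, during which the arm holds its last target.

## Working session

There is one attempt and no reset: what is moved stays moved. The work goes in short steps, Python scripts to look and compute and a tool call to move; the robot and the scene stay as the last step left them, time stands still between calls to the robot, and variables do not carry over. Pictures are saved under pics/ and viewed, and the job is handed in when it is done.

Besides the shell and the picture viewer there is one more tool, called as name([rows], argument=value, ...), one row to a line, values as JSON. jog_arm: Moves the arm, as the interface text tells. Its arguments: {"type":"object","properties":{"motion":{"type":"array","items":{"type":"object","properties":{"dp":{"type":"array","items":{"type":"number"}},"twist":{"type":"number"}}}},"fingers":{"type":"number"},"grip_force":{"type":"number"}},"required":["motion"]}

```bash
ls; mkdir -p pics
cat > h.py <<'E'
import numpy as np, cv2
from cell import monitor, cams, workorder, r
def ray(cam,u,v):
    c=cams.get_calibration(cam); f=210/np.tan(np.radians(c['vertical_fov'])/2)
    P=np.array(c['pose']); return P, np.array([(u-c['cx'])/f,(v-c['cy'])/f,1.0])
def at_z(cam,u,v,z):
    P,d=ray(cam,u,v); d=P[:3,:3]@d; o=P[:3,3]; return o+d*(z-o[2])/d[2]
def at_d(cam,u,v,dep):
    P,d=ray(cam,u,v); return P[:3,:3]@(d*dep)+P[:3,3]
def proj(cam,p):
    c=cams.get_calibration(cam); f=210/np.tan(np.radians(c['vertical_fov'])/2)
    P=np.array(c['pose']); q=P[:3,:3].T@(np.array(p)-P[:3,3]); return q[0]/q[2]*f+c['cx'],q[1]/q[2]*f+c['cy']
E
python3 - <<'E'
from h import *
for n in ['top','scene']:
    im,d=cams.get_image(n); cv2.imwrite(f'pics/{n}0.png',im); np.save(f'{n}_d.npy',d); np.save(f'{n}_i.npy',im)
    c=cams.get_calibration(n); print(c)
    for l in ['stage_edge','plate_line','plate','ready_top','stage','cap','fitting']:
        print(n,l,[(np.round(x['centre'],1),round(x['conf'],2)) for x in cams.landmark_of(l,n)][:2])
s=monitor.read_state(); print(s); print(r.tip_reach)
E
```

```text
pics
{'vertical_fov': 55.16245318920526, 'cx': 283.71518744096323, 'cy': 215.46782335569188, 'pose': array([[-1.30343510e-02, -9.93880068e-01,  1.09692829e-01,
         3.42283778e+02],
       [-9.99907375e-01,  1.25257891e-02, -5.32406371e-03,
         1.96663300e+01],
       [ 3.91749157e-03, -1.09752064e-01, -9.93951275e-01,
         1.19407896e+03],
       [ 0.00000000e+00,  0.00000000e+00,  0.00000000e+00,
         1.00000000e+00]])}
top stage_edge [(array([270.1, 125.9]), 0.95), (array([435. , 153.1]), 0.72)]
top plate_line [(array([287.9, 159.4]), 0.9)]
top plate [(array([288.3, 174.7]), 0.86), (array([140.6, 160.5]), 0.41)]
top ready_top [(array([428.8, 214.4]), 0.45), (array([399.7, 309.8]), 0.41)]
top stage []
top cap [(array([333.4, 159.8]), 0.48)]
top fitting []
{'vertical_fov': 43.57453008923177, 'cx': 269.0512785787285, 'cy': 207.3737966833765, 'pose': array([[ 3.42585357e-01,  5.16295838e-01, -7.84903739e-01,
         1.50256155e+03],
       [ 9.39161407e-01, -2.10186600e-01,  2.71656852e-01,
        -3.58322804e+02],
       [-2.47209463e-02, -8.30216960e-01, -5.568919
[... 536 characters left out ...]
4e+00,
        1.02267071e-05,  1.57077305e+00]), 'joint_vel': array([ 0.00091289,  0.00185962, -0.00080451, -0.00049172,  0.0005583 ,
        0.00038802]), 'joint_efforts': array([-6.97067499e-04, -5.38515902e+01,  3.46682847e+01,  2.81348206e-03,
       -1.47313858e-04, -1.61473702e-05]), 'tcp_pos': array([206.26267827, 482.75868182, 248.30023072]), 'tool_rot': array([[-2.63011653e-05, -9.19588583e-01,  3.92882728e-01],
       [-3.55285233e-05,  3.92882729e-01,  9.19588582e-01],
       [-9.99999999e-01,  1.02277081e-05, -4.30048980e-05]]), 'wrist_force': array([ 0.50809876, -0.493458  ,  0.26142408]), 'torque': array([-0.01926214,  0.01928977, -0.00830789]), 'width': 85.4000586744474}
17.0
```

View pics/top0.png

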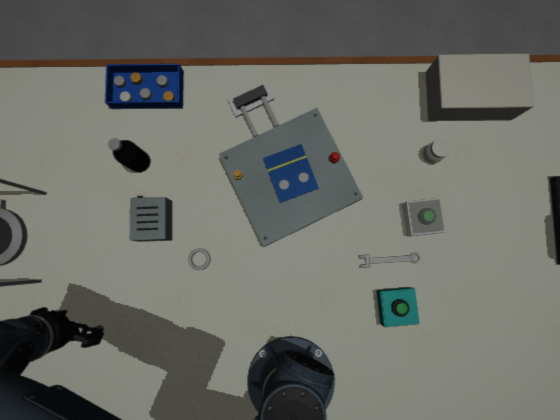

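View pics/scene0.png

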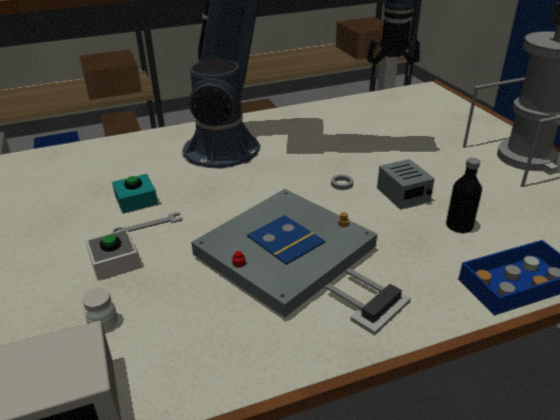

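The top view shows the stage with corners near (220,155), (317,109), (362,198) and (264,245), its front edge at the upper left. The blue plate is at about (290,173) with its yellow line at about (287,160). The white console's button is at (428,215), and the turquoise look-alike is at (401,309). Next I'll measure these accurately.

```bash
cat >> h.py <<'E'
def poly(mask,n=4):
    cs,_=cv2.findContours(mask.astype(np.uint8),cv2.RETR_EXTERNAL,cv2.CHAIN_APPROX_NONE)
    c=max(cs,key=cv2.contourArea); return c
def rect_world(cam,contour,z):
    pts=np.array([at_z(cam,u,v,z)[:2] for u,v in contour[:,0,:]],np.float32)
    return pts, cv2.minAreaRect(pts)
def plate_masks(im):
    hsv=cv2.cvtColor(im,cv2.COLOR_BGR2HSV); H,S,V=cv2.split(hsv)
    roi=np.zeros(H.shape,bool); roi[95:260,205:375]=1
    blue=(H>100)&(H<125)&(S>120)&(V>50)&roi
    yel=(H>18)&(H<40)&(S>90)&(V>80)&roi
    return blue,yel
def biggest(m):
    n,l,st,_=cv2.connectedComponentsWithStats(m.astype(np.uint8)); return l==1+np.argmax(st[1:,4])
def plate_pose(im,cam='top'):
    b,y=plate_masks(im); y2=cv2.dilate(b.astype(np.uint8),np.ones((7,7)))>0
    y=biggest(y&y2)
    m=cv2.morphologyEx((b|y).astype(np.uint8),cv2.MORPH_CLOSE,np.ones((5,5)))
    _,R=rect_world(cam,poly(biggest(m)),56)
    v,u=np.nonzero(y); P=np.array([at_z(cam,a,c,56)[:2] for a,c in zip(u,v)])
    lc=P.mean(0); w,E=np.linalg.eigh(np.cov(P.T)); ld=E[:,1]
    return R,lc,ld,y.sum()
E
python3 - <<'E'
from h import *
im=np.load('top_i.npy'); d=np.load('top_d.npy')
R,lc,ld,n=plate_pose(im); print(R,lc,ld,n, 'line normal ang',np.degrees(np.arctan2(ld[1],ld[0])))
# height map
v,u=np.mgrid[0:420,0:560]
c=cams.get_calibration('top'); f=210/np.tan(np.radians(c['vertical_fov'])/2);P=c['pose']
X=np.stack([(u-c['cx'])/f*d,(v-c['cy'])/f*d,d],-1)@P[:3,:3].T+P[:3,3]
Z=X[...,2]; np.save('Z.npy',Z)
print('z bench',np.median(Z[280:300,250:300]),'stage',np.median(Z[215:230,260:280]),'plate',np.median(Z[190:198,285:295]))
roi=np.zeros(Z.shape,bool); roi[95:260,205:375]=1
m=biggest((Z>38)&(Z<70)&roi&(d>0)); m=biggest(cv2.morphologyEx(m.astype(np.uint8),cv2.MORPH_OPEN,np.ones((7,7))))
pts,R=rect_world('top',poly(m),50); print('stage',R,cv2.boxPoints(R))
vis=im.copy(); vis[m]=vis[m]//2+np.array([0,0,100],np.uint8)
cv2.imwrite('pics/seg.png',cv2.resize(vis[90:260,200:380],None,fx=3,fy=3))
for l in ['plate','ready_top','cap','fitting','flask','jar']:pass
for (uu,vv,zz) in [(428.8,215,56),(335,157,80),(238,175,80)]: print(at_z('top',uu,vv,zz))
print(Z[212:219:2,424:434:2].round())
print(at_z('top',270.1,125.9,50), at_z('top',287.9,159.4,56), at_z('scene',332.1,265.8,50),at_z('scene',292.9,242.4,56),at_z('scene',107.7,238.6,60))
E
```

```text
((591.88330078125, -7.214164733886719), (138.88644409179688, 119.69569396972656), 20.087034225463867) [620.54815953   2.04565465] [-0.34213828  0.93964961] 63 line normal ang 110.00720319140562
z bench 0.5418210731263571 stage 50.18997760852142 plate 56.622292898765295
stage ((585.1921997070312, -6.5111236572265625), (300.73175048828125, 320.13311767578125), 25.378543853759766) [[ 380.73325    73.66202 ]
 [ 517.9413   -215.57693 ]
 [ 789.6511    -86.684265]
 [ 652.4431    202.55469 ]]
[ 464.00952128 -400.28616966   56.        ]
[ 630.15502906 -133.86027346   80.        ]
[581.58618763 141.02728745  80.        ]
[[73. 73. 73. 72. 71.]
 [74. 73. 70. 74. 74.]
 [73. 72. 74. 76. 71.]
 [70. 74. 75. 74. 71.]]
[733.50538142  50.04851098  50.        ] [630.89730425  -0.6618583   56.        ] [715.28411558  55.73353316  50.        ] [613.42332901   4.95825855  56.        ] [ 442.97883737 -394.40583695   60.        ]
```

View pics/seg.png

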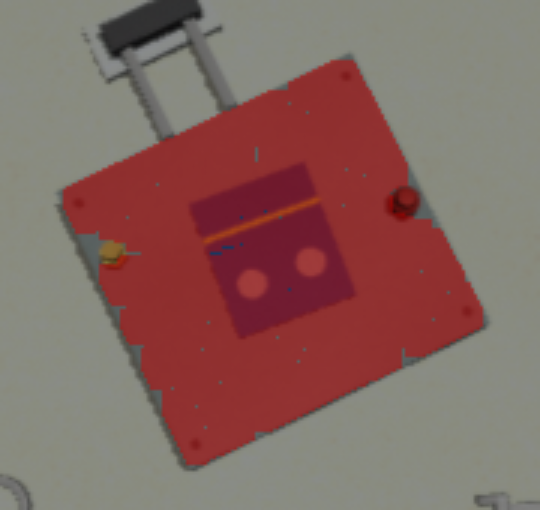

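Everything agrees with the sizes given. The stage is centred at (585,-6.5) with a yaw of 25.4°, the plate at (592,-7) with a yaw of 20.1°, and it needs about a 114 mm push. I'll move behind it with the jaw axis along the stage's y.

jog_arm([
  {"dp":[28,-54,0],"twist":4.85},
  {"dp":[28,-54,0],"twist":4.85},
  {"dp":[28,-54,0],"twist":4.85},
  {"dp":[28,-54,0],"twist":4.85},
  {"dp":[28,-54,0],"twist":4.85},
], fingers=0.3)

```text
clock: 1.42
tcp_pos: [346.9, 211.1, 248.5]
tool_rot: [[0.001, -1.0, -0.023], [0.0, -0.023, 1.0], [-1.0, -0.001, 0.0]]
wrist_force: [1.5, 0.9, 0.2]
width: 59.7
```

jog_arm([
  {"dp":[28,-54,0],"twist":4.85},
  {"dp":[28,-54,0],"twist":4.85},
  {"dp":[28,-54,0],"twist":4.85},
  {"dp":[28,-54,0],"twist":4.85},
  {"dp":[28,-54,0],"twist":4.85},
])

```text
clock: 2.05
tcp_pos: [486.9, -59.3, 248.5]
tool_rot: [[0.001, -0.903, -0.431], [-0.0, -0.431, 0.903], [-1.0, -0.001, -0.0]]
wrist_force: [2.3, -0.5, -0.5]
width: 60.2
```

jog_arm([
  {"dp":[0,0,0],"twist":0},
  {"dp":[0,0,0],"twist":0},
])

```text
clock: 2.3
tcp_pos: [485.9, -57.4, 248.0]
tool_rot: [[-0.001, -0.904, -0.427], [0.0, -0.427, 0.904], [-1.0, 0.001, 0.001]]
wrist_force: [0.1, 0.2, -0.1]
width: 59.8
```

jog_arm([
  {"dp":[0,0,-50],"twist":0},
  {"dp":[0,0,-50],"twist":0},
  {"dp":[0,0,-40],"twist":0},
  {"dp":[0,0,-28],"twist":0},
  {"dp":[0,0,0],"twist":0},
])

```text
clock: 2.92
tcp_pos: [484.4, -55.8, 79.1]
tool_rot: [[-0.004, -0.903, -0.43], [0.0, -0.43, 0.903], [-1.0, 0.003, 0.002]]
wrist_force: [-0.0, -0.7, 0.6]
width: 59.9
```

jog_arm([
  {"dp":[0,0,-3],"twist":0},
  {"dp":[0,0,-3],"twist":0},
  {"dp":[0,0,-3],"twist":0},
  {"dp":[0,0,0],"twist":0},
])

```text
clock: 3.42
tcp_pos: [486.3, -57.3, 71.4]
tool_rot: [[0.0, -0.904, -0.428], [-0.0, -0.428, 0.904], [-1.0, -0.0, -0.0]]
wrist_force: [0.8, 0.3, 0.6]
width: 59.6
```

jog_arm([
  {"dp":[0,0,-1.5],"twist":0},
  {"dp":[0,0,0],"twist":0},
])

```text
clock: 3.68
tcp_pos: [486.2, -57.3, 69.7]
tool_rot: [[-0.0, -0.904, -0.428], [-0.0, -0.428, 0.904], [-1.0, 0.0, -0.0]]
wrist_force: [0.1, 0.2, -0.0]
width: 59.7
```

jog_arm([
  {"dp":[0,0,-1.5],"twist":0},
  {"dp":[0,0,0],"twist":0},
])

```text
clock: 3.92
tcp_pos: [486.2, -57.3, 68.2]
tool_rot: [[-0.0, -0.904, -0.428], [-0.0, -0.428, 0.904], [-1.0, 0.0, 0.0]]
wrist_force: [0.0, 1.0, 0.4]
width: 59.4
```

jog_arm([
  {"dp":[0,0,-1.5],"twist":0},
  {"dp":[0,0,0],"twist":0},
])

```text
clock: 4.18
tcp_pos: [486.2, -57.3, 66.6]
tool_rot: [[-0.0, -0.904, -0.428], [-0.0, -0.428, 0.904], [-1.0, 0.0, 0.0]]
wrist_force: [-1.2, -0.7, -0.7]
width: 59.7
```

jog_arm([
  {"dp":[0,0,-1.5],"twist":0},
  {"dp":[0,0,0],"twist":0},
])

```text
clock: 4.42
tcp_pos: [486.2, -57.2, 65.2]
tool_rot: [[-0.0, -0.904, -0.428], [-0.0, -0.428, 0.904], [-1.0, 0.0, 0.0]]
wrist_force: [0.2, 0.1, -0.8]
width: 59.5
```

jog_arm([
  {"dp":[0,0,-1.5],"twist":0},
  {"dp":[0,0,0],"twist":0},
])

```text
clock: 4.68
tcp_pos: [486.2, -57.3, 63.7]
tool_rot: [[-0.0, -0.904, -0.428], [-0.0, -0.428, 0.904], [-1.0, 0.0, -0.0]]
wrist_force: [-0.3, -0.2, -1.1]
width: 60.2
```

jog_arm([
  {"dp":[0,0,-1.5],"twist":0},
  {"dp":[0,0,0],"twist":0},
])

```text
clock: 4.92
tcp_pos: [486.2, -57.3, 62.1]
tool_rot: [[-0.0, -0.904, -0.428], [-0.0, -0.428, 0.904], [-1.0, 0.0, 0.0]]
wrist_force: [0.2, -0.1, -0.5]
width: 59.9
```

jog_arm([
  {"dp":[0,0,-1.5],"twist":0},
  {"dp":[0,0,0],"twist":0},
])

```text
clock: 5.18
tcp_pos: [486.3, -57.3, 61.9]
tool_rot: [[0.001, -0.904, -0.428], [-0.0, -0.428, 0.904], [-1.0, -0.001, -0.001]]
wrist_force: [-4.9, -0.4, 16.2]
width: 60.0
```

jog_arm([
  {"dp":[0,0,-1],"twist":0},
  {"dp":[0,0,0],"twist":0},
])

```text
clock: 5.42
tcp_pos: [486.3, -57.3, 61.9]
tool_rot: [[0.002, -0.904, -0.428], [-0.0, -0.428, 0.904], [-1.0, -0.001, -0.001]]
wrist_force: [-8.9, -0.0, 30.3]
width: 59.6
```

Run:
```python
from h import *
im,d=cams.get_image('scene'); cv2.imwrite('pics/s1.png',cv2.resize(im[150:320,160:400],None,fx=3,fy=3,interpolation=cv2.INTER_CUBIC))
print(monitor.read_state()['wrist_force'],monitor.read_state()['tcp_pos'])
```

```text
[-9.16019313  0.21742807 29.54814615] [486.30041857 -57.26279382  61.87694649]
```

View pics/s1.png

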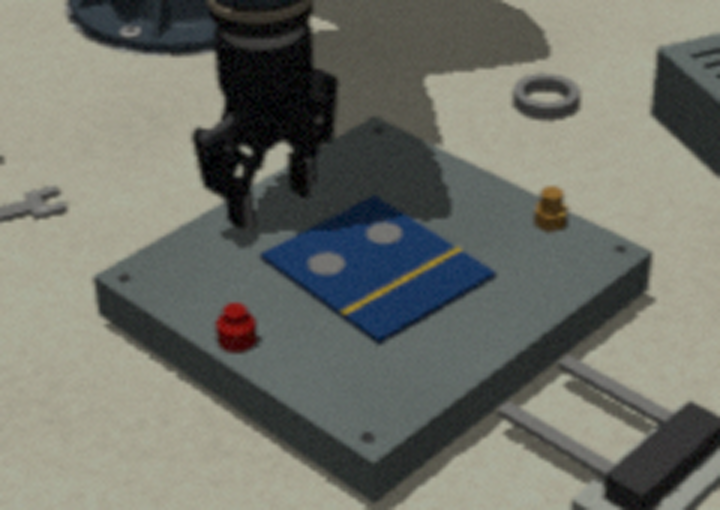

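Contact is at TCP z 61.9, so at this opening the tips reach 11.9 mm. I'll lift about 1.7 mm clear and start pushing.

jog_arm([
  {"dp":[0,0,4],"twist":0},
  {"dp":[7.2,3.4,0],"twist":0},
  {"dp":[7.2,3.4,0],"twist":0},
  {"dp":[5.4,2.6,0],"twist":0},
  {"dp":[5.4,2.6,0],"twist":0},
])

```text
clock: 6.1
tcp_pos: [511.8, -45.0, 63.4]
tool_rot: [[-0.0, -0.904, -0.429], [-0.0, -0.429, 0.904], [-1.0, 0.0, 0.0]]
wrist_force: [-0.1, -0.4, -0.3]
width: 60.2
```

jog_arm([
  {"dp":[5.4,2.6,0],"twist":0},
  {"dp":[5.4,2.6,0],"twist":0},
  {"dp":[5.4,2.6,0],"twist":0},
  {"dp":[5.4,2.6,0],"twist":0},
  {"dp":[5.4,2.6,0],"twist":0},
])

```text
clock: 6.72
tcp_pos: [538.7, -32.1, 63.7]
tool_rot: [[-0.0, -0.904, -0.428], [0.0, -0.428, 0.904], [-1.0, 0.0, 0.0]]
wrist_force: [-1.6, -1.4, -0.0]
width: 59.8
```

Run:
```python
from h import *
im,d=cams.get_image('top'); cv2.imwrite('pics/t2.png',cv2.resize(im[70:270,190:390],None,fx=3,fy=3,interpolation=cv2.INTER_CUBIC))
print(monitor.read_state()['wrist_force'],monitor.read_state()['tcp_pos']); print(plate_pose(im))
```

```text
[ 0.07220529 -0.46428246 -0.36405922] [539.46758833 -31.76111171  63.77896742]
(((608.15283203125, 57.21281051635742), (63.71642303466797, 138.28857421875), 89.3269271850586), array([622.35733587,  50.03062723]), array([-0.4271443 ,  0.90418347]), np.int64(30))
```

View pics/t2.png

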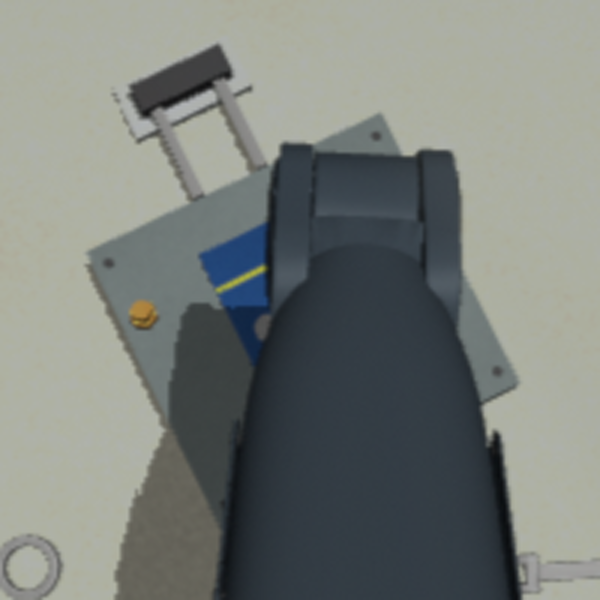

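The plate has squared up (line at 115.3°), and it is 92 mm short of the edge. I'll continue for 78 mm and then measure.

jog_arm([
  {"dp":[5.4,2.6,0],"twist":0},
  {"dp":[5.4,2.6,0],"twist":0},
  {"dp":[5.4,2.6,0],"twist":0},
  {"dp":[5.4,2.6,0],"twist":0},
  {"dp":[5.4,2.6,0],"twist":0},
])

```text
clock: 7.4
tcp_pos: [565.8, -19.1, 63.8]
tool_rot: [[-0.0, -0.904, -0.428], [-0.0, -0.428, 0.904], [-1.0, 0.0, -0.0]]
wrist_force: [-2.6, -0.9, 1.1]
width: 59.8
```

jog_arm([
  {"dp":[5.4,2.6,0],"twist":0},
  {"dp":[5.4,2.6,0],"twist":0},
  {"dp":[5.4,2.6,0],"twist":0},
  {"dp":[5.4,2.6,0],"twist":0},
  {"dp":[5.4,2.6,0],"twist":0},
])

```text
clock: 8.02
tcp_pos: [592.8, -6.1, 63.8]
tool_rot: [[0.0, -0.904, -0.428], [-0.0, -0.428, 0.904], [-1.0, 0.0, -0.0]]
wrist_force: [-3.0, -1.9, 1.4]
width: 59.9
```

jog_arm([
  {"dp":[5.4,2.6,0],"twist":0},
  {"dp":[4.5,2.1,0],"twist":0},
  {"dp":[3.6,1.7,0],"twist":0},
  {"dp":[1.8,0.9,0],"twist":0},
  {"dp":[0,0,0],"twist":0},
])

```text
clock: 8.65
tcp_pos: [608.0, 1.2, 63.8]
tool_rot: [[0.0, -0.904, -0.428], [0.0, -0.428, 0.904], [-1.0, -0.0, -0.0]]
wrist_force: [-0.7, -0.5, 0.6]
width: 60.0
```

Run:
```python
from h import *
im,d=cams.get_image('top'); cv2.imwrite('pics/t3.png',cv2.resize(im[70:270,190:390],None,fx=3,fy=3,interpolation=cv2.INTER_CUBIC))
im2,d=cams.get_image('scene'); cv2.imwrite('pics/s3.png',cv2.resize(im2[150:320,160:400],None,fx=3,fy=3,interpolation=cv2.INTER_CUBIC))
s=monitor.read_state()['tcp_pos']; print(s)
ex=np.array([.9035,.4286]);c=np.array([585.2,-6.5])
R,lc,ld,n=plate_pose(im); print(R,lc,ld,n,'line x',(lc-c)@ex,'tcp x',(s[:2]-c)@ex)
```

```text
[608.03394856   1.16050143  63.83107095]
((689.33740234375, 86.49124908447266), (80.39837646484375, 47.58304214477539), 22.364927291870117) [687.99237947  91.43885282] [-0.42408239  0.90562361] 18 line x 134.8495071686016 tcp x 23.913763441112554
```

View pics/t3.png

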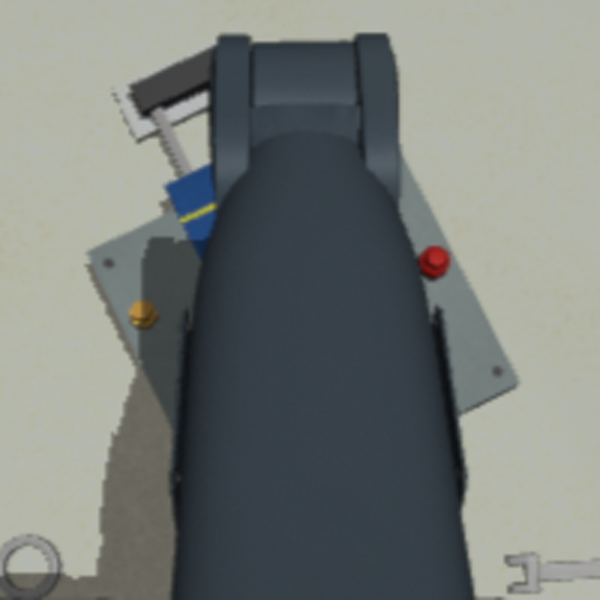

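View pics/s3.png

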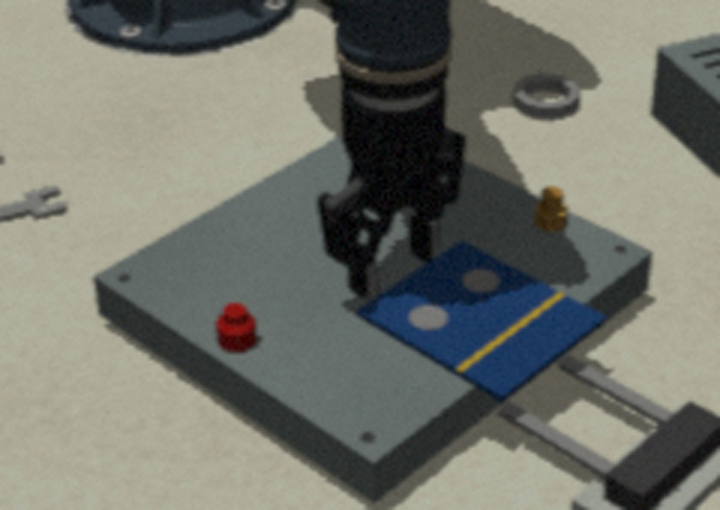

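Top-view estimate is that the line is 15 mm short, and the scene view agrees roughly. I'll push 12 mm slowly, then back off for a clear measurement.

jog_arm([
  {"dp":[2.7,1.3,0],"twist":0},
  {"dp":[3.6,1.7,0],"twist":0},
  {"dp":[2.7,1.3,0],"twist":0},
  {"dp":[1.8,0.9,0],"twist":0},
  {"dp":[0,0,0],"twist":0},
])

```text
clock: 9.38
tcp_pos: [618.9, 6.4, 63.8]
tool_rot: [[0.0, -0.904, -0.428], [0.0, -0.428, 0.904], [-1.0, -0.0, -0.0]]
wrist_force: [-1.1, -1.4, 1.4]
width: 59.6
```

Run:
```python
from h import *
im,d=cams.get_image('top')
im2,d=cams.get_image('scene'); cv2.imwrite('pics/s4.png',cv2.resize(im2[200:300,270:400],None,fx=6,fy=6,interpolation=cv2.INTER_CUBIC)); np.save('s4.npy',im2)
s=monitor.read_state()['tcp_pos']; print(s)
ex=np.array([.9035,.4286]);c=np.array([585.2,-6.5])
R,lc,ld,n=plate_pose(im); print(lc,ld,n,'line x',(lc-c)@ex,'tcp x',(s[:2]-c)@ex)
```

```text
[618.82161255   6.35715254  63.81000744]
[698.86562356  96.31042199] [-0.40839921  0.91280342] 16 line x 146.76143775107005 tcp x 35.887702517325906
```

View pics/s4.png

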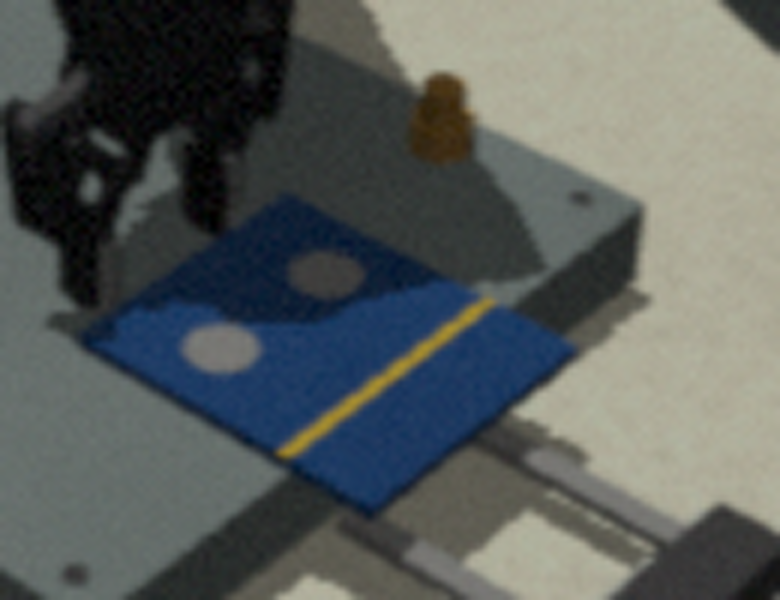

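jog_arm([
  {"dp":[1.4,0.6,0],"twist":0},
  {"dp":[1.4,0.6,0],"twist":0},
  {"dp":[0,0,0],"twist":0},
  {"dp":[0,0,0],"twist":0},
])

```text
clock: 9.98
tcp_pos: [621.4, 7.5, 63.8]
tool_rot: [[0.0, -0.904, -0.428], [-0.0, -0.428, 0.904], [-1.0, -0.0, -0.0]]
wrist_force: [-2.7, -1.2, 1.8]
width: 60.0
```

jog_arm([
  {"dp":[-3,-1.4,0],"twist":0},
  {"dp":[-12,-5.7,0],"twist":0},
  {"dp":[-20,-9.5,20],"twist":0},
  {"dp":[-30,-30,45],"twist":0},
  {"dp":[-30,-50,20],"twist":0},
])

```text
clock: 10.6
tcp_pos: [525.9, -89.4, 150.9]
tool_rot: [[0.003, -0.903, -0.43], [-0.0, -0.43, 0.903], [-1.0, -0.003, -0.002]]
wrist_force: [2.0, -1.1, 0.1]
width: 59.6
```

jog_arm([
  {"dp":[-30,-50,20],"twist":0},
  {"dp":[-20,-55,20],"twist":0},
  {"dp":[-20,-55,0],"twist":0},
  {"dp":[-10,-55,0],"twist":0},
  {"dp":[0,0,0],"twist":0},
], fingers=1)

```text
clock: 11.22
tcp_pos: [444.8, -307.4, 188.7]
tool_rot: [[0.001, -0.906, -0.424], [-0.001, -0.424, 0.906], [-1.0, -0.0, -0.001]]
wrist_force: [-0.5, -0.4, 0.4]
width: 0.3
```

Run:
```python
from h import *
im,d=cams.get_image('top');np.save('t5.npy',im)
cv2.imwrite('pics/t5.png',cv2.resize(im[90:260,200:370],None,fx=3.5,fy=3.5,interpolation=cv2.INTER_CUBIC))
im2,_=cams.get_image('scene'); cv2.imwrite('pics/s5.png',im2);np.save('s5.npy',im2)
s=monitor.read_state(); print(s['tcp_pos'],s['width'],s['clock'])
ex=np.array([.9035,.4286]);c=np.array([585.2,-6.5])
R,lc,ld,n=plate_pose(im); print(R,lc,ld,n,'line x',(lc-c)@ex, 'plate cx',(np.array(R[0])-c)@ex)
```

```text
[ 445.46589619 -304.34057416  188.60715627] -0.12471504869664232 11.325
((690.8580932617188, 48.29987716674805), (138.76402282714844, 117.53961944580078), 25.095802307128906) [720.37698198  57.64763621] [-0.4285884   0.90349985] 63 line x 149.62608009798018 plate cx 118.94931461563107
```

View pics/t5.png

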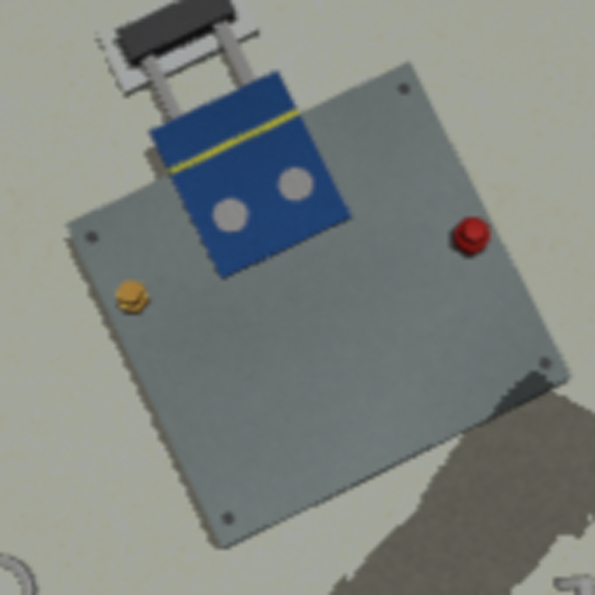

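View pics/s5.png

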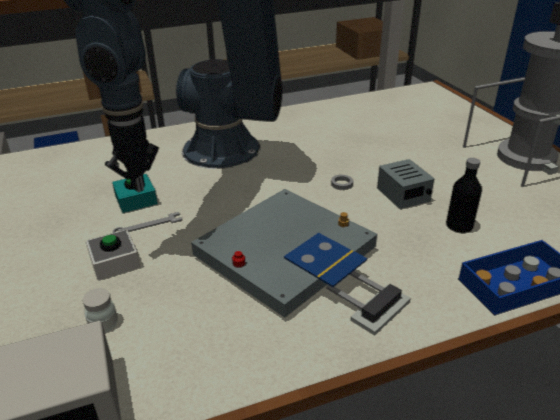

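The line lies along the edge in the clear top view: estimated stage x is 149.6 against 150, and the line direction matches the edge to within 0.1°. Next I'll locate the button.

Run:
```python
from h import *
im=np.load('top_i.npy');Z=np.load('Z.npy');s=np.load('scene_i.npy')
def green(im,u0,u1,v0,v1):
    H,S,V=cv2.split(cv2.cvtColor(im,cv2.COLOR_BGR2HSV)); m=(H>45)&(H<80)&(S>90)&(V>40)
    r=np.zeros(m.shape,bool); r[v0:v1,u0:u1]=1; return biggest(m&r)
m=green(im,400,450,190,245); v,u=np.nonzero(m); print(m.sum(),u.mean(),v.mean(),'z',np.median(Z[m]))
zb=np.median(Z[m]); c,R=rect_world('top',poly(m),zb); print(R)
print('top est',at_z('top',u.mean(),v.mean(),zb))
m2=green(s,85,135,220,260); v,u=np.nonzero(m2); print(m2.sum(),u.mean(),v.mean(),'scene',at_z('scene',u.mean(),v.mean(),zb-2))
print('console top z',np.round(Z[205:228:4,412:444:4]))
cv2.imwrite('pics/c.png',np.hstack([cv2.resize(im[190:245,400:455],(400,400)),cv2.resize(s[215:280,80:145],(400,400))]))
```

```text
14 426.42857142857144 216.78571428571428 z 73.28780982484818
((457.6855773925781, -386.74090576171875), (16.079248428344727, 7.461613178253174), 34.53411102294922)
top est [ 457.20232686 -386.97352927   73.28780982]
106 108.50943396226415 239.23584905660377 scene [ 462.39534868 -392.34690934   71.28780982]
console top z [[54. 50. 51. 53. 49. 47. 50. 48.]
 [51. 53. 51. 59. 65. 52. 52. 54.]
 [55. 53. 64. 73. 75. 72. 48. 50.]
 [53. 54. 63. 73. 69. 70. 53. 49.]
 [50. 50. 58. 64. 70. 62. 53. 51.]
 [51. 52. 50. 53. 50. 51. 52. 51.]]
```

View pics/c.png

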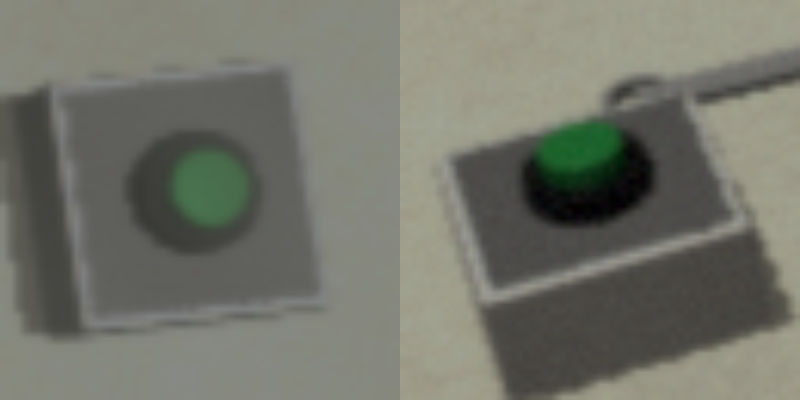

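Run:
```python
from h import *
print(at_z('top',428.4,215.4,73),at_z('scene',109.1,238.4,73),at_z('top',425.5,216.5,50))
print(monitor.read_state()['tcp_pos'])
```

```text
[ 461.07524526 -392.8281697    73.        ] [ 462.07482229 -390.65575454   73.        ] [ 460.44689326 -392.80040795   50.        ]
[ 445.46589619 -304.34057416  188.60715627]
```

The two cameras and the console centre agree on the button at (461,-392.5), z about 73. I'll hover over it and descend with the fingers shut.

jog_arm([
  {"dp":[8,-44,0],"twist":0},
  {"dp":[7.5,-44,0],"twist":0},
  {"dp":[0,0,-40],"twist":0},
  {"dp":[0,0,-40],"twist":0},
  {"dp":[0,0,0],"twist":0},
])

```text
clock: 11.95
tcp_pos: [460.6, -389.3, 106.2]
tool_rot: [[-0.004, -0.903, -0.43], [0.004, -0.43, 0.903], [-1.0, 0.002, 0.006]]
wrist_force: [0.1, -0.1, 1.0]
width: 0.1
```

jog_arm([
  {"dp":[0,0,-5],"twist":0},
  {"dp":[0,0,-5],"twist":0},
  {"dp":[0,0,-4],"twist":0},
  {"dp":[0,0,0],"twist":0},
])

```text
clock: 12.45
tcp_pos: [461.8, -392.1, 94.9]
tool_rot: [[0.0, -0.904, -0.428], [-0.0, -0.428, 0.904], [-1.0, -0.0, -0.0]]
wrist_force: [0.1, -0.0, -0.9]
width: -0.1
```

jog_arm([
  {"dp":[0,0,-2],"twist":0},
  {"dp":[0,0,-2],"twist":0},
  {"dp":[0,0,0],"twist":0},
])

```text
clock: 12.82
tcp_pos: [461.7, -392.1, 90.6]
tool_rot: [[-0.0, -0.904, -0.428], [0.0, -0.428, 0.904], [-1.0, 0.0, 0.0]]
wrist_force: [0.3, 0.6, -0.8]
width: 0.2
```

jog_arm([
  {"dp":[0,0,-2],"twist":0},
  {"dp":[0,0,0],"twist":0},
])

```text
clock: 13.08
tcp_pos: [461.9, -392.3, 88.8]
tool_rot: [[0.0, -0.904, -0.428], [-0.0, -0.428, 0.904], [-1.0, -0.0, -0.0]]
wrist_force: [-0.2, 0.5, 1.3]
width: -0.0
```

jog_arm([
  {"dp":[0,0,-2],"twist":0},
  {"dp":[0,0,0],"twist":0},
])

```text
clock: 13.32
tcp_pos: [462.0, -392.2, 86.8]
tool_rot: [[0.0, -0.904, -0.428], [-0.0, -0.428, 0.904], [-1.0, -0.0, -0.0]]
wrist_force: [0.3, 0.6, 2.7]
width: -0.0
```

jog_arm([
  {"dp":[0,0,-2],"twist":0},
  {"dp":[0,0,0],"twist":0},
])

```text
clock: 13.58
tcp_pos: [462.0, -392.2, 84.8]
tool_rot: [[0.0, -0.904, -0.428], [-0.0, -0.428, 0.904], [-1.0, -0.0, -0.0]]
wrist_force: [0.2, -0.9, 3.6]
width: -0.1
```

jog_arm([
  {"dp":[0,0,-1.5],"twist":0},
  {"dp":[0,0,0],"twist":0},
])

```text
clock: 13.82
tcp_pos: [461.9, -392.3, 83.3]
tool_rot: [[0.0, -0.904, -0.428], [-0.0, -0.428, 0.904], [-1.0, -0.0, -0.0]]
wrist_force: [-0.7, 0.0, 4.7]
width: -0.4
```

The spring force is rising as expected. I'll go on to the end stop.

jog_arm([
  {"dp":[0,0,-1],"twist":0},
  {"dp":[0,0,0],"twist":0},
])

```text
clock: 14.08
tcp_pos: [462.0, -392.3, 83.0]
tool_rot: [[0.001, -0.904, -0.428], [-0.001, -0.428, 0.904], [-1.0, -0.0, -0.001]]
wrist_force: [-1.3, 1.6, 10.0]
width: -0.1
```

jog_arm([
  {"dp":[0,0,-0.5],"twist":0},
  {"dp":[0,0,0],"twist":0},
])

```text
clock: 14.32
tcp_pos: [462.0, -392.3, 82.9]
tool_rot: [[0.001, -0.904, -0.428], [-0.001, -0.428, 0.904], [-1.0, -0.0, -0.001]]
wrist_force: [-2.8, 2.2, 13.9]
width: -0.0
```

The button is bottomed: the tool stopped at z 83 and the force rose to 13.9 N. Now I'll release it and retreat.

jog_arm([
  {"dp":[0,0,5],"twist":0},
  {"dp":[0,0,15],"twist":0},
  {"dp":[0,0,40],"twist":0},
  {"dp":[0,0,50],"twist":0},
  {"dp":[-20,10,20],"twist":0},
])

```text
clock: 14.95
tcp_pos: [443.1, -382.9, 214.8]
tool_rot: [[0.003, -0.903, -0.429], [-0.002, -0.429, 0.903], [-1.0, -0.002, -0.004]]
wrist_force: [-0.3, -0.3, -0.8]
width: 0.2
```

jog_arm([
  {"dp":[0,0,0],"twist":0},
  {"dp":[0,0,0],"twist":0},
  {"dp":[0,0,0],"twist":0},
])

```text
clock: 15.32
tcp_pos: [441.9, -382.0, 210.5]
tool_rot: [[-0.001, -0.904, -0.428], [0.001, -0.428, 0.904], [-1.0, 0.001, 0.002]]
wrist_force: [0.3, 0.5, -0.3]
width: 0.3
```

Run:
```python
from h import *
im,d=cams.get_image('top')
im2,_=cams.get_image('scene'); cv2.imwrite('pics/f.png',im2)
s=monitor.read_state(); print(s['tcp_pos'],s['wrist_force'],s['clock'])
ex=np.array([.9035,.4286]);c=np.array([585.2,-6.5])
R,lc,ld,n=plate_pose(im); print(R,lc,ld,n,'line x',(lc-c)@ex)
```

```text
[ 441.86421292 -382.02961569  210.66337581] [0.27928929 0.18976695 1.17100243] 15.425
((690.8580932617188, 48.29987716674805), (138.76402282714844, 117.53961944580078), 25.095802307128906) [720.04019991  58.44498042] [-0.42691646  0.90429107] 64 line x 149.66353922328562
```

View pics/f.png

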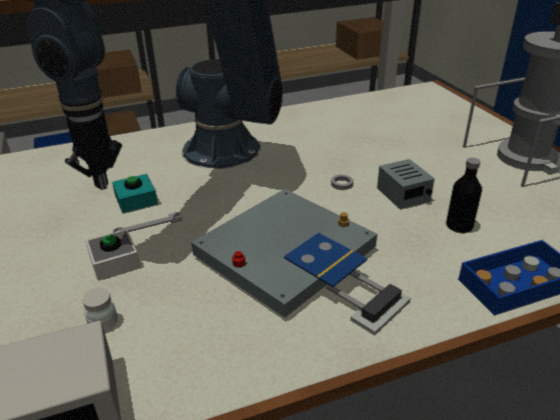

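The picture shows the plate over the edge with its line along it at about (337,262). The button is up at (110,242), the bystanders are where they stood, and the gripper is clear of everything. Handing in.

```bash
python3 -c "
from cell import workorder; print(workorder.finish_job())"
```

```text
the job is handed in; nothing more can be done
None
```

The job is handed in, and my last checks showed the plate in place and the button pressed and released. The arm was finished and clear by 15.4 s of the 51 s allowed.

- **Plate:** I pushed it about 114 mm along the stage with the two half-open fingertips behind its rear end, without pinching or lifting it. That also squared it to the stage. Before and after the button press, the line measured at stage x = 149.6–149.7 mm, with the edge at 150 mm. It was parallel to the edge within about 0.1°.
- **Button:** I pressed the white console's green button with shut fingers until it bottomed. The tool stopped at about 6–7 mm of travel, and the force rose from the spring's 5 N to 14 N. I then lifted away, and the final picture shows the button up.
- **Bystanders:** they look unmoved in the final picture, and the gripper is well clear of everything. I checked this by eye only and did not measure their positions.

**Discrepancies:**
- **Stage-edge landmark:** the network's points for the middle of the stage's front edge were up to about 15 mm from my own fits. I used the fits, which matched the given stage and plate sizes.
- **Fingertip reach:** with the fingers part open, the tips reached only about 12 mm ahead of the TCP instead of 17 mm. I found this by lowering them onto the bare stage top, which pressed it briefly with about 30 N.

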